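# Refit the access cover on the marking cell's sensor housing

## Task

First turn the red quarter-turn fastener on the aluminium housing until its wing lies lengthwise along the housing, in line with the slot in the blue cover. Then lift the cover by its handle with a gentle grip (about 15 N, its windows are brittle), lower it over the fastener and the pin and push it down, gently, until it sits flush on the housing with the springy orange seal strips pressed in. Finish while still holding it pressed down there (the seal would push it up again), and leave everything else on the table alone.

Things in the scene. Friction and masses are not known exactly. Their poses are not given: they have to be found in the camera images.
- housing: Fixed aluminium sensor housing, a block 220 (its x) x 150 (its y) x 50 mm tall (all lengths in mm). Origin: centre of its underside, on the table; x along its length. Its flat top face (the frame) is 50 above the table. On the top: the red fastener at x=+62, y=0; a fixed steel locating pin, diameter 9, standing 26 above the face, at x=-62, y=0; two orange sprung seal strips.
- mount (a point): Centre of the housing's top face, 50 mm above the table; x along the housing. When the cover is fitted, its origin lies here and its x axis points the same way.
- fastener (a joint): Angle of the red quarter-turn fastener about the vertical, rad, growing counter-clockwise seen from above. 0: wing crosswise (along the housing's y). 1.571: wing lengthwise (along the housing's x), lined up with the cover's slot. It turns freely from -0.1 to 1.95 against slight friction (0.06 N m), has no stop or click at 1.571, and stays where it is left.
- wing (a point): Point to grip on the fastener: on its axis (62 along the housing's +x from the housing's centre), 34 mm above the top face (84 above the table). The wing is a red bar 40 long (along this point's y axis), 11 thick (along its x axis), 26 tall, its top 40 and its underside 14 above the top face, on a 14 thick stud. Its axes turn with the wing.
- seal (a joint): How far the two orange seal strips (180x11 mm, along the housing's x at y = +-46) are pressed in, m. 0: they stand 8 mm proud of the top face. 0.008: flush with it. Springs push them up with about 6 N at 0 and 11.5 N at 0.008, in all; the cover's own weight does not press them in.
- cover: Loose blue access cover, brittle amber windows, about 0.22 kg: a plate 190 (its x) x 112 (y) x 6 mm, flat on the table, handle up. Origin: centre of the plate's underside. Slot 48 (x) x 19 (y) at x=+62 for the wing; round hole of 16 at x=-62 for the pin; fits one way round. Grip it with 10 to 20 N per finger (40 N cracks it); it must never bear on the housing with more than 40 N.
- handle (a point): Centre of the cover's black bridge handle bar, 39 mm above the plate's underside (33 above its upper face); bar 62 long along the cover's x, 14 wide (y), 14 tall, on two 12x14 legs at x = +-25. Axes as the cover's.
- blank_a: Bystander, leave alone: H-shaped brass part blank, 60x60x20 mm; origin under its centre.
- blank_b: Bystander, leave alone: bright H-shaped steel part blank, 60x60x20 mm; origin under its centre.
- driver: Bystander, leave alone: screwdriver lying flat beside the work.
- screw_jar: Bystander, leave alone: small jar, 52 across, 60 tall mm; origin under its centre.
- lens_cap: Bystander, leave alone: black lens cap, 48 across, 16 tall mm; origin under its centre.
- spanner: Bystander, leave alone: spanner lying flat beyond the work.
- scrap_tray: Bystander, leave alone: open yellow tray, 110x140x40 mm; origin under its centre.
Things that resemble listed ones, but are neither listed nor needed, are in the scene too. There is more than one size of the cover; the one meant has the size given above.

How it is judged:
By the outcome, as a careful person would: the job done as asked, in the order asked, and still so for the second after the job is handed in, while the arm keeps its last pose, push and grip.
It also fails if it takes over 58 s, if anything falls off the work surface, if the arm or the gripper's body presses on something with over 40 N, if the wrist force passes 120 N, or if a joint passes its speed limit or range.

## Robot

A 7-joint arm with a two-finger parallel gripper is mounted at the origin on the work surface. World frame = base frame: x ahead of the robot, y to its left, z up, the work surface at z = 0. Lengths are in m, angles in rad, forces in N, time in s.
With the tool pointing down it reaches from about 0.425 to 0.875 m from the base axis. Payload 4.7 kg.
Tool frame: the origin (TCP) lies midway between the tips of the shut fingers; the grasp point (between the pads) lies 19 mm behind it; z points along the fingers, y is the line along which they close (so a half turn about z gives the same grasp; the last joint's range is limited). The gripper opens to 87 mm and grips with 3 to 60 N. Pads are 19 mm wide; open, the fingers measure 117 mm over their backs; the gripper's body (75 mm by 190 mm) begins 51 mm behind the grasp point.
Start: joints at [1.187, 0.321, -0.07, 1.45, 0.023, 1.371, -0.057], TCP at [0.252, -0.599, 0.198] pointing down, gripper open.
Joint ranges: [-2.86, 2.86], [-0.3, 2.09], [-1.38, 1.24], [0.06, 2.45], [-1.56, 4.7], [0.09, 2.05], [-2.69, 2.69]. Speed limits (rad/s): [2.57, 2.57, 3.14, 3.14, 3.14, 3.14, 3.14].

## Interface

Orientations are given as a rotation vector (axis times angle).
In Python, from bench import ctrl gives the robot as it stands. The module is installed in compiled form; this text tells all that it offers.
- The arm moves only by the shell command python3 -m handwheel 'ROWS' [FORCE]. ROWS is JSON, a list of rows, each a list of 7 numbers: the finger opening in m, from 0 to 0.087, then the shift along the tool's x, y, z in m, then the turn, a rotation vector about the tool's x, y, z in degrees. A call has 1 to 12 rows; each row shifts and turns the commanded pose from where the row before left it, along the tool's axes as they then stand; what a row does not reach is not made up. A row lasts 1/8 s, in which the tool goes at most 62.5 mm and 10.7 degrees, less where a joint would pass 70% of its speed; a pose out of reach is approached as far as the arm can. A call is refused whole if a number of a shift passes 0.0625 or a number of a turn 10.7, either way. A call with a gripper value outside its range is refused whole. The fingers move at their own pace and stop on an object; FORCE is the grip in N (left out, the last holds). Time passes only in rows, so rows that do not move let the fingers close. It gives the time, the measured TCP pose, the force, the opening and the grip force at its end, in the units of the state.
- ctrl.get_state(): the state, without advancing time (a new reading comes with each control period).
- ctrl.get_image(name): name is "scene" or "top"; returns (picture, depth): 400x640x3 uint8, blue, green, red; 400x640 float32, m along the optical axis (not along the pixel's ray), 0 where there is no reading.
- ctrl.camera_info(name): a dict with "intrinsics" (3x3 intrinsics, pixels), "D" ([k1, k2, p1, p2, k3] as OpenCV has them; the pictures are not rectified), "R" (3x3) and "t" (3): a world point X has camera coordinates R X + t. Camera axes: x right, y down, z forward; pixel columns grow to the right and rows downward; lengths in m; the calibration is good to about 2 mm. A picture is of the moment at which its call begins. camera_info takes no time and is no camera call.
- ctrl.close_job(): hands the job in; it is judged then, once.
The state is a dict: "time": time; "joint_positions": joint angles; "qd": joint speeds; "joint_torque": joint torques, N m; "position": TCP position; "tool_rot": TCP orientation; "ft_force": force on the tool from outside, world axes, zero at the start; "torque": the same for the moment, N m; "grip_width": opening from 0.0 (shut) to 1.0 (fully open); "grip_force": force on a finger pad.
Only numpy, scipy, OpenCV 4.12 (cv2) and the standard library are available. Lean on these libraries where they do the work, as an engineer would, in place of code of your own. Each camera call takes 0.05 s, during which the arm holds its last target. There are 200 camera calls.

## Working session

There is one attempt and no reset: what is moved stays moved. The work goes in short steps, Python scripts to look and compute and a shell command to move; the robot and the scene stay as the last step left them, time stands still between calls to the robot, and variables do not carry over. Pictures are saved under pics/ and viewed, at most 10 in all, crops included, and the job is handed in when it is done.

```bash
mkdir -p pics; cat > h.py <<'E'
import numpy as np, cv2
from bench import ctrl
def cam(n):
    c=ctrl.camera_info(n); return [np.array(c[k],float) for k in("intrinsics","D","R","t")]
def world(n,uv,depth=None,z=None):
    K,D,R,t=cam(n); p=cv2.undistortPoints(np.array(uv,float).reshape(-1,1,2),K,D).reshape(-1,2)
    r=np.c_[p,np.ones(len(p))]
    if depth is not None: return (r*np.reshape(depth,(-1,1))-t)@R
    d=r@R; o=-R.T@t
    return o+d*((z-o[2])/d[:,2])[:,None]
def tri(u1,u2,n1="scene",n2="top"):
    A=[]
    for n,uv in((n1,u1),(n2,u2)):
        K,D,R,t=cam(n); p=cv2.undistortPoints(np.array(uv,float).reshape(-1,1,2),K,D).reshape(-1,2)
        A.append((np.c_[R,t],p.T))
    X=cv2.triangulatePoints(A[0][0],A[1][0],A[0][1],A[1][1]); return (X[:3]/X[3]).T
E
python3 - <<'E'
from h import *
for n in("scene","top"):
    im,d=ctrl.get_image(n); cv2.imwrite(f"pics/{n}0.png",im); np.savez(f"{n}0.npz",im=im,d=d)
    K,D,R,t=cam(n); print(n,K.tolist(),D,-R.T@t,R[2])
s=ctrl.get_state(); print(s)
E
```

```text
scene [[387.6476154744519, 0.0, 323.42534076500044], [0.0, 387.6476154744519, 202.2040474111799], [0.0, 0.0, 1.0]] [0.01580164 0.         0.         0.         0.        ] [ 1.15902861 -0.03406535  0.96725478] [-0.60511676  0.06334066 -0.79361304]
top [[509.6365756566027, 0.0, 322.28328386198086], [0.0, 509.6365756566027, 195.39233090382382], [0.0, 0.0, 1.0]] [0.05090632 0.         0.         0.         0.        ] [0.36564162 0.01950411 1.47825437] [ 0.07192447  0.00467185 -0.99739914]
{'time': 0.1, 'joint_positions': array([ 1.18706489,  0.32178883, -0.07007556,  1.45158335,  0.0226215 ,
        1.37079931, -0.05686614]), 'qd': array([-3.16104758e-04, -5.37820174e-05, -2.40671818e-03, -2.76429324e-03,
       -1.61577438e-06,  9.92616407e-04, -1.33533947e-03]), 'joint_torque': array([ 1.29260666e-04, -4.92571020e+01, -4.05642008e-01, -3.13399279e+01,
       -6.42148918e-02,  3.94851691e-02,  5.12520467e-05]), 'position': array([ 0.25154745, -0.59875021,  0.19652968]), 'tool_rot': array([-3.07793127e+00, -6.20546705e-01,  7.36758212e-04]), 'ft_force': array([-0.43076156, -0.38476471,  0.42342077]), 'torque': array([0.03093381, 0.01377262, 0.00982326]), 'grip_force': 0.0, 'grip_width': 0.9986313976839455}
```

View pics/scene0.png

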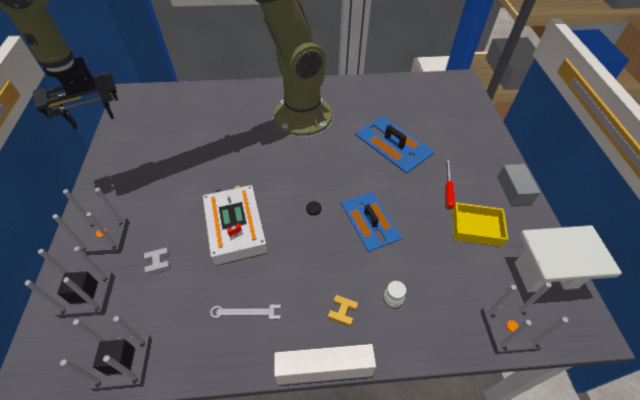

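View pics/top0.png

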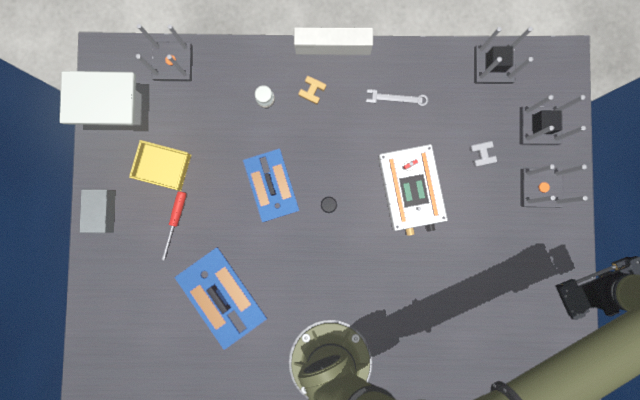

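The scene shows the housing at about (234,223) and covers at (370,220) and (395,143). In the top view the housing is at (413,188), with covers at (270,185) and (221,298). I'll enlarge these to read off corners.

```bash
python3 - <<'E'
from h import *
a=np.load("top0.npz")["im"]; b=np.load("scene0.npz")["im"]
def c(im,x,y,w,h,s): return cv2.resize(im[y:y+h,x:x+w],None,fx=s,fy=s,interpolation=cv2.INTER_CUBIC)
cv2.imwrite("pics/c1.png",np.hstack([c(a,370,140,80,100,5),c(a,235,140,80,100,5)]))
cv2.imwrite("pics/c2.png",np.hstack([c(b,195,180,80,90,5),c(b,330,180,80,90,5)]))
cs=[(245,158),(281,150),(299,210),(264,222)]
cl=[(176,278),(217,248),(267,318),(226,349)]
for q in(cs,cl):
    w=world("top",q,z=.006); print(np.linalg.norm(w-np.roll(w,-1,0),axis=1).round(3),w.mean(0).round(3))
E
```

```text
[0.107 0.183 0.107 0.194] [0.501 0.172 0.006]
[0.143 0.245 0.143 0.246] [0.177 0.31  0.006]
```

View pics/c1.png

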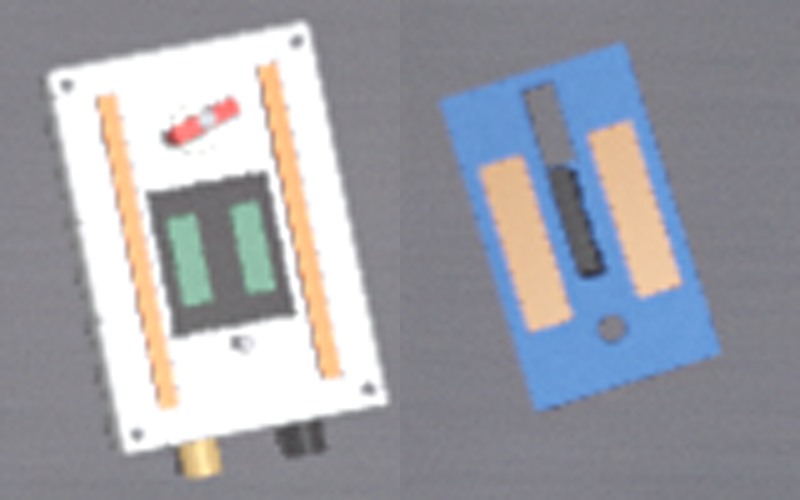

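View pics/c2.png

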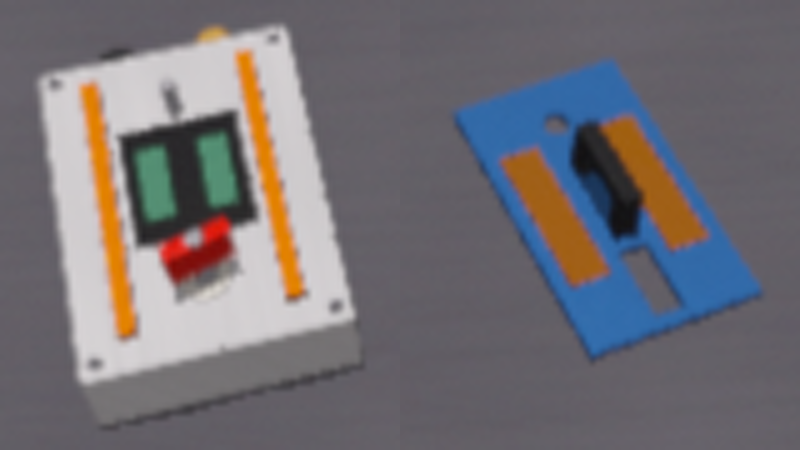

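The small cover (183–194 × 107 mm) is the one meant, and the larger is a decoy. In the crops the housing's slot end and the wing face away from the robot. The wing's white cap is near (207,120) in the top crop and (195,238) in the scene crop. Both covers' slots also face away.

```bash
cat > meas.py <<'E'
from h import *
f=lambda q,x,y,s=5:(np.array(q,float)+.5)/s-.5+[x,y]
T=lambda q:f(q,370,140); S=lambda q:f(q,195,180); CT=lambda q:f(q,155,140); CS=lambda q:f(q,250,180)
def rect(w,L,W,name):
    # order: (+x,+y),(+x,-y),(-x,-y),(-x,+y) in object axes
    loc=np.array([[L,W],[L,-W],[-L,-W],[-L,W]])/2
    c=w.mean(0); d=w[:,:2]-c[:2]
    a=np.arctan2((loc[:,0]*d[:,1]-loc[:,1]*d[:,0]).sum(),(loc*d).sum())
    print(name,c.round(4),"yaw",np.degrees(a).round(2),"sides",np.linalg.norm(w-np.roll(w,-1,0),axis=1).round(4),"z",w[:,2].round(4)); return c,a
if __name__=="__main__":
    hT,hS=T([(50,75),(307,22),(387,404),(125,452)]),S([(355,320),(82,382),(40,75),(287,27)])
    cT,cS=CT([(440,102),(625,43),(720,353),(537,410)]),CS([(762,293),(592,360),(455,112),(613,60)])
    rect(tri(hS,hT),.22,.15,"house tri"); rect(world("top",hT,z=.05),.22,.15,"house top"); rect(world("scene",hS,z=.05),.22,.15,"house sc")
    rect(tri(cS,cT),.19,.112,"cover tri"); rect(world("top",cT,z=.006),.19,.112,"cover top"); rect(world("scene",cS,z=.006),.19,.112,"cover sc")
    print("wing centre, ends",tri(S([(196,238),(165,255),(230,223)]),T([(206,119),(172,135),(238,103)])).round(4))
    print("wing top@.09",world("top",T([(206,119),(170,136),(238,103)]),z=.09).round(4))
    print("pin base/top",tri(S([(168,85)]),T([(240,343)])).round(4))
    print("handle",tri(CS([(606,163)]),CT([(577,221)])).round(4), world("top",CT([(577,221)]),z=.046).round(4))
    d=np.load("top0.npz")["d"]
    for n,q in(("frame",(440,190)),("wing",(411,163)),("cover",(290,205)),("handle",(270,184)),("table",(340,170))): print(n,world("top",[q],depth=[d[q[1],q[0]]]).round(4))
E
python3 meas.py
```

```text
house tri [ 0.4947 -0.2273  0.0477] yaw 11.32 sides [0.1476 0.2192 0.1486 0.2169] z [0.0444 0.0497 0.0494 0.0474]
house top [ 0.4945 -0.2281  0.05  ] yaw 11.4 sides [0.1479 0.2191 0.1484 0.216 ] z [0.05 0.05 0.05 0.05]
house sc [ 0.4964 -0.226   0.05  ] yaw 10.99 sides [0.1478 0.2189 0.149  0.2181] z [0.05 0.05 0.05 0.05]
cover tri [0.5016 0.1777 0.0029] yaw 18.13 sides [0.1128 0.1903 0.1108 0.1887] z [0.0018 0.0006 0.0047 0.0047]
cover top [0.501  0.1763 0.006 ] yaw 18.11 sides [0.1128 0.1893 0.1104 0.1881] z [0.006 0.006 0.006 0.006]
cover sc [0.5035 0.178  0.006 ] yaw 17.82 sides [0.1124 0.192  0.1109 0.1896] z [0.006 0.006 0.006 0.006]
wing centre, ends [[ 0.5557 -0.2144  0.0898]
 [ 0.5515 -0.2175  0.0678]
 [ 0.5614 -0.2099  0.1134]]
wing top@.09 [[ 0.5558 -0.2154  0.09  ]
 [ 0.5463 -0.1958  0.09  ]
 [ 0.5647 -0.2329  0.09  ]]
pin base/top [[ 0.4342 -0.2378  0.0722]]
handle [[0.5009 0.1754 0.0412]] [[0.5004 0.1741 0.046 ]]
frame [[ 0.4871 -0.3043  0.0465]]
wing [[ 0.5572 -0.2164  0.0876]]
cover [[0.4431 0.1195 0.0062]]
handle [[0.4996 0.1739 0.0478]]
table [[ 0.5466 -0.0245  0.003 ]]
```

```bash
cat > go.py <<'E'
import sys; from h import *
from scipy.spatial.transform import Rotation as Ro
# usage: go.py x y z yawdeg_of_tool_y  -> shift in present tool axes (mm), turn about tool z (deg), tilt
def st(): return ctrl.get_state()
def plan(x,y,z,yaw):
    s=st(); R=Ro.from_rotvec(s["tool_rot"]).as_matrix()
    now=np.degrees(np.arctan2(R[1,1],R[0,1])); turn=-((yaw-now+180)%360-180)
    print("t",round(s["time"],2),"pos",s["position"].round(4),"yaw_y",round(now,2),"tilt z",R[:,2].round(4),"q7",s["joint_positions"][6].round(2),"F",s["ft_force"].round(1))
    print("shift tool mm",(R.T@(np.array([x,y,z])-s["position"])*1e3).round(1),"turn z",round(turn,2))
if __name__=="__main__": plan(*map(float,sys.argv[1:5]))
E
python3 go.py .5558 -.2156 .16 -153.6
```

```text
t 0.1 pos [ 0.2515 -0.5988  0.1965] yaw_y -67.2 tilt z [-8.0e-04  1.6e-03 -1.0e+00] q7 -0.06 F [-0.4 -0.4  0.4]
shift tool mm [ 428.9 -235.3   36.9] turn z 86.4
```

```bash
python3 -m handwheel '[[0.045,0.043,-0.0235,0.0037,0,0,0],[0.045,0.043,-0.0235,0.0037,0,0,0],[0.045,0.043,-0.0235,0.0037,0,0,0],[0.045,0.043,-0.0235,0.0037,0,0,0],[0.045,0.043,-0.0235,0.0037,0,0,0],[0.045,0.043,-0.0235,0.0037,0,0,0],[0.045,0.043,-0.0235,0.0037,0,0,0],[0.045,0.043,-0.0235,0.0037,0,0,0],[0.045,0.043,-0.0235,0.0037,0,0,0],[0.045,0.043,-0.0235,0.0037,0,0,0]]' 15
python3 -m handwheel '[[0.045,0,0,0,0,0,10.7],[0.045,0,0,0,0,0,10.7],[0.045,0,0,0,0,0,10.7],[0.045,0,0,0,0,0,10.7],[0.045,0,0,0,0,0,10.7],[0.045,0,0,0,0,0,10.7],[0.045,0,0,0,0,0,10.7],[0.045,0,0,0,0,0,10.7],[0.045,0,0,0,0,0,0],[0.045,0,0,0,0,0,0]]'
python3 go.py .5558 -.2156 .066 -153.6
```

```text
time: 1.35
position: [0.5577, -0.2147, 0.16]
tool_rot: [-3.08, -0.62, 0.001]
ft_force: [1.0, -1.0, 0.7]
grip_width: 0.521
grip_force: 0.0
time: 2.6
position: [0.557, -0.2159, 0.1603]
tool_rot: [2.684, -1.633, -0.001]
ft_force: [0.4, 0.3, -0.8]
grip_width: 0.514
grip_force: 0.0
t 2.6 pos [ 0.557  -0.2159  0.1603] yaw_y -152.62 tilt z [-5.e-04  1.e-04 -1.e+00] q7 -2.38 F [ 0.4  0.3 -0.8]
shift tool mm [-0.8  0.9 94.3] turn z 0.98
```

```bash
python3 -m handwheel '[[0.045,-0.0008,0.0009,0.03,0,0,1],[0.045,0,0,0.03,0,0,0],[0.045,0,0,0.02,0,0,0],[0.045,0,0,0.013,0,0,0],[0.045,0,0,0,0,0,0]]'
python3 -m handwheel '[[0,0,0,0,0,0,0],[0,0,0,0,0,0,0],[0,0,0,0,0,0,0],[0,0,0,0,0,0,0],[0,0,0,0,0,0,0],[0,0,0,0,0,0,0]]' 15
python3 go.py .5558 -.2156 .066 -78.7
```

```text
time: 3.22
position: [0.5554, -0.2155, 0.0667]
tool_rot: [2.667, -1.659, -0.003]
ft_force: [-0.1, 0.0, -0.1]
grip_width: 0.519
grip_force: 0.0
time: 3.98
position: [0.556, -0.2157, 0.0676]
tool_rot: [2.667, -1.66, 0.0]
ft_force: [-0.4, -0.1, 0.1]
grip_width: 0.014
grip_force: 0.0
t 3.98 pos [ 0.556  -0.2157  0.0676] yaw_y -153.8 tilt z [ 0.e+00 -1.e-04 -1.e+00] q7 -2.41 F [-0.4 -0.1  0.1]
shift tool mm [-0.2  0.1  1.6] turn z -75.1
```

The fingers shut with nothing between them, so I'll look.

```bash
python3 - <<'E'
from h import *
def c(im,x,y,w,h,s): return cv2.resize(im[y:y+h,x:x+w],None,fx=s,fy=s,interpolation=cv2.INTER_CUBIC)
a,d=ctrl.get_image("top"); b,_=ctrl.get_image("scene")
cv2.imwrite("pics/g1.png",np.hstack([c(a,370,130,80,100,5),c(b,195,160,80,100,5)]))
E
```

```text
(no output)
```

View pics/g1.png

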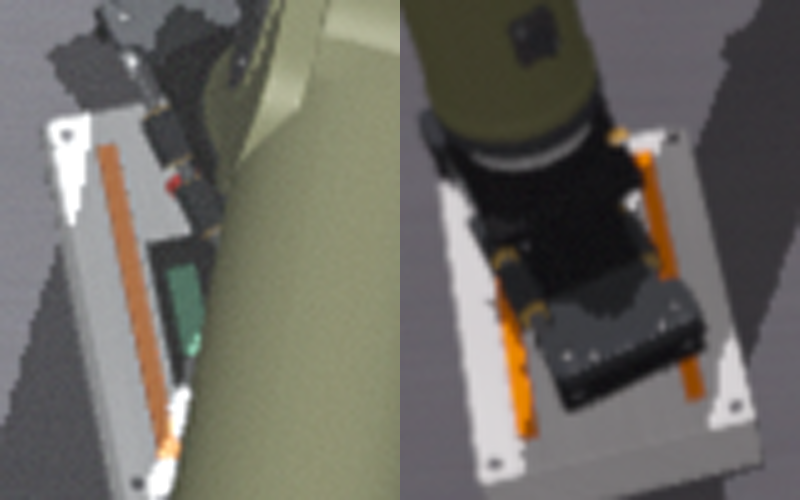

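The top crop shows red wing between the finger blocks, around (175,185). I'll check the state again before deciding.

```bash
python3 -m handwheel '[[0,0,0,0,0,0,0],[0,0,0,0,0,0,0]]' 15; python3 - <<'E'
from h import *
s=ctrl.get_state(); print(s["grip_width"],s["grip_force"],s["torque"])
E
```

```text
time: 4.32
position: [0.556, -0.2158, 0.0675]
tool_rot: [2.667, -1.66, -0.0]
ft_force: [-0.1, -0.1, 0.3]
grip_width: 0.002
grip_force: 0.0
0.0019877876349520575 0.0 [0.11075953 0.00719746 0.01106524]
```

```bash
python3 - <<'E'
from h import *
a,d=ctrl.get_image("top")
x,y,w,h=385,128,34,60
cv2.imwrite("pics/g2.png",cv2.resize(a[y:y+h,x:x+w],None,fx=9,fy=9,interpolation=cv2.INTER_NEAREST))
vs,us=np.mgrid[150:186:2,396:420:2]
P=world("top",np.c_[us.ravel(),vs.ravel()],depth=d[vs,us].ravel())[:,2]*1e3
print(P.reshape(us.shape).astype(int))
E
```

```text
[[  0 175 183  45 261 262 262 296 315 341 459 467]
 [ 45  50 182 191 193 211 267 293 316 338 447 480]
 [ 47 173 183 181 188 203 267 293 311 331 458 485]
 [ 49  47 185 184 188 195 265 289 306 325 462 496]
 [ 51  50 171 181 184 185 260 270 302 443 472 502]
 [ 49  47  47 186 188 187 196 271 295 455 482 507]
 [ 48  50  48 177 183 182 114 262 271 463 489 503]
 [ 49  50  49  50  47 177 177 197 267 471 499 510]
 [ 52  52  43  49  90 180 180 188 256 477 500 514]
 [ 52  51  48  47  74 182 185 186 194 473 506 515]
 [ 45  48  46  43  47 173 185 185 183 199 512 520]
 [ 50  49  52  46  49  50 183 185 187 196 513 521]
 [ 59  48  50  52  51  50 176 187 184 498 521 525]
 [ 58  48  49  52  50  52  46 187 177 509 526 527]
 [ 52  49  44  50  54  53  51  51 176 516 528 534]
 [ 61  54  47  49  50  45  56  53  52 523 531 537]
 [ 52  46  49  50  50  48  50  53  56 523 535 538]
 [ 55  61  48  52  52  47  51  47  50 530 540 544]]
```

View pics/g2.png

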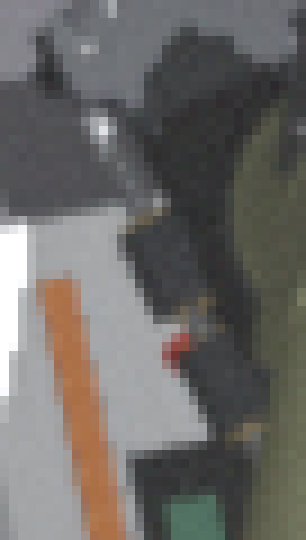

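The wing's red end is still at about (405,167), so it hasn't moved, yet the fingers report shut. I'll compare the true finger tips with the reported TCP, using the first scene picture's depth.

```bash
python3 - <<'E'
from h import *
K,D,R,t=cam("scene")
y=np.array([np.cos(np.radians(-67.2)),np.sin(np.radians(-67.2)),0]); c=np.array([.2515,-.5988,.1965])
for o in(-.05,0,.05):
    p,_=cv2.projectPoints(c+o*y,cv2.Rodrigues(R)[0],t,K,D); print("expected tip px",o,p.ravel().round(1))
z=np.load("scene0.npz"); d=z["d"]; 
vs,us=np.mgrid[60:140,30:130]; P=world("scene",np.c_[us.ravel(),vs.ravel()],depth=d[vs,us].ravel())
ok=(d[vs,us].ravel()>0)&(P[:,2]>.12)&(P[:,2]<.4)&(np.linalg.norm(P[:,:2]-c[:2],axis=1)<.12)
L=(P[ok]-c); u=np.c_[L@[y[1]*-1,y[0],0],L@y,L[:,2]]
i=np.argsort(u[:,2])[:14]; print((u[i]*1e3).astype(int)); print(np.c_[us.ravel(),vs.ravel()][ok][i].tolist())
cv2.imwrite("pics/s1.png",cv2.resize(z["im"][60:140,25:130],None,fx=6,fy=6,interpolation=cv2.INTER_CUBIC))
E
```

```text
expected tip px -0.05 [115.7 122.8]
expected tip px 0 [ 97.5 128. ]
expected tip px 0.05 [ 78.8 133.3]
[[  0  43  25]
 [  5  43  25]
 [ 12  49  25]
 [  8 -46  26]
 [ 11  46  27]
 [ 13 -51  27]
 [  6  47  28]
 [ 13 -48  28]
 [ -9  43  28]
 [ 10 -52  28]
 [ 12  47  29]
 [  9  44  29]
 [  3 -53  29]
 [  7 -53  29]]
[[77, 126], [77, 127], [75, 129], [111, 118], [76, 128], [113, 118], [75, 127], [112, 118], [76, 123], [113, 117], [75, 128], [76, 127], [113, 115], [113, 116]]
```

View pics/s1.png

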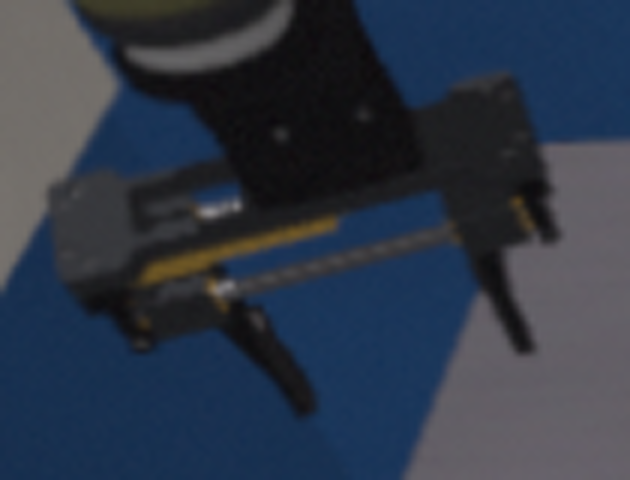

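The real finger tips sit about 25 mm above the reported TCP, with lateral agreement good. That means they shut just above the wing's top at 0.09. I'll open and go 25 mm lower in steps, watching force.

```bash
python3 -m handwheel '[[0.045,0,0,0,0,0,0],[0.045,0,0,0,0,0,0],[0.045,0,0,0,0,0,0],[0.045,0,0,0,0,0,0],[0.045,0,0,0.005,0,0,0],[0.045,0,0,0.005,0,0,0],[0.045,0,0,0,0,0,0]]'
python3 -m handwheel '[[0.045,0,0,0.005,0,0,0],[0.045,0,0,0.004,0,0,0],[0.045,0,0,0.004,0,0,0],[0.045,0,0,0,0,0,0]]'
python3 -m handwheel '[[0,0,0,0,0,0,0],[0,0,0,0,0,0,0],[0,0,0,0,0,0,0],[0,0,0,0,0,0,0],[0,0,0,0,0,0,0],[0,0,0,0,0,0,0]]' 15
python3 go.py .5558 -.2156 .042 -78.7
```

```text
time: 5.25
position: [0.5554, -0.2156, 0.0567]
tool_rot: [2.667, -1.66, -0.002]
ft_force: [-0.2, 0.8, 0.6]
grip_width: 0.511
grip_force: 0.0
time: 5.75
position: [0.5556, -0.2157, 0.044]
tool_rot: [2.667, -1.66, -0.001]
ft_force: [-0.2, -1.1, -0.3]
grip_width: 0.515
grip_force: 0.0
time: 6.5
position: [0.5559, -0.2159, 0.0446]
tool_rot: [2.667, -1.66, -0.0]
ft_force: [-0.4, 0.3, 0.0]
grip_width: 0.125
grip_force: 14.9
t 6.5 pos [ 0.5559 -0.2159  0.0446] yaw_y -153.81 tilt z [-3.e-04 -2.e-04 -1.e+00] q7 -2.42 F [-0.4  0.3  0. ]
shift tool mm [-0.3 -0.1  2.6] turn z -75.11
```

Gripped: width 0.125 is 11 mm. Now the turn.

```bash
python3 -m handwheel '[[0,0,0,0,0,0,-7.5],[0,0,0,0,0,0,-7.5],[0,0,0,0,0,0,-7.5],[0,0,0,0,0,0,-7.5],[0,0,0,0,0,0,-7.5],[0,0,0,0,0,0,-7.5],[0,0,0,0,0,0,-7.5],[0,0,0,0,0,0,-7.5],[0,0,0,0,0,0,-7.5],[0,0,0,0,0,0,-7.5],[0,0,0,0,0,0,0],[0,0,0,0,0,0,0]]'
python3 go.py .5558 -.2156 .042 -78.7
```

```text
time: 8.0
position: [0.5559, -0.2156, 0.0446]
tool_rot: [-3.127, -0.303, 0.0]
ft_force: [-0.4, 1.4, 2.2]
grip_width: 0.124
grip_force: 15.0
t 8.0 pos [ 0.5559 -0.2156  0.0446] yaw_y -78.93 tilt z [-2.e-04  1.e-04 -1.e+00] q7 -1.17 F [-0.4  1.4  2.2]
shift tool mm [-0.1 -0.   2.6] turn z -0.23
```

```bash
python3 -m handwheel '[[0.045,0,0,0,0,0,0],[0.045,0,0,0,0,0,0],[0.045,0,0,0,0,0,0],[0.045,0,0,0,0,0,0],[0.045,0,0,-0.02,0,0,0],[0.045,0,0,-0.03,0,0,0],[0.045,0,0,-0.03,0,0,0],[0.045,0,0,-0.03,0,0,0],[0.045,0,0,0,0,0,0]]'
python3 go.py .5012 .1762 .13 -71.9
```

```text
time: 9.12
position: [0.5584, -0.2164, 0.159]
tool_rot: [3.123, 0.306, 0.01]
ft_force: [-0.8, 0.2, 0.0]
grip_width: 0.514
grip_force: 0.0
t 9.12 pos [ 0.5584 -0.2164  0.159 ] yaw_y -78.81 tilt z [ 0.0067 -0.003  -1.    ] q7 -1.13 F [-0.8  0.2  0. ]
shift tool mm [  19.9 -396.3   27.4] turn z -6.91
```

```bash
python3 -m handwheel '[[0.045,0.002,-0.0396,0.0027,0,0,0],[0.045,0.002,-0.0396,0.0027,0,0,0],[0.045,0.002,-0.0396,0.0027,0,0,0],[0.045,0.002,-0.0396,0.0027,0,0,0],[0.045,0.002,-0.0396,0.0027,0,0,0],[0.045,0.002,-0.0396,0.0027,0,0,0],[0.045,0.002,-0.0396,0.0027,0,0,0],[0.045,0.002,-0.0396,0.0027,0,0,0],[0.045,0.002,-0.0396,0.0027,0,0,0],[0.045,0.002,-0.0396,0.0027,0,0,0],[0.045,0,0,0,0,0,-6.9],[0.045,0,0,0,0,0,0]]'
python3 go.py .5012 .1762 .03 -71.9
python3 - <<'E'
from h import *
def c(im,x,y,w,h,s): return cv2.resize(im[y:y+h,x:x+w],None,fx=s,fy=s,interpolation=cv2.INTER_CUBIC)
a,d=ctrl.get_image("top"); b,_=ctrl.get_image("scene")
cv2.imwrite("pics/w1.png",np.hstack([c(a,370,140,80,100,5),c(b,320,150,80,100,5)]))
hsv=cv2.cvtColor(a,cv2.COLOR_BGR2HSV)[150:178,400:428]
m=((hsv[...,0]<8)|(hsv[...,0]>172))&(hsv[...,1]>130)
v,u=np.nonzero(m); p=world("top",np.c_[u+400,v+150],z=.09)[:,:2]; q=p-p.mean(0)
w,V=np.linalg.eigh(q.T@q); print(len(p),p.mean(0).round(4),"wing axis deg",np.degrees(np.arctan2(V[1,1],V[0,1]))%180, (q@V[:,1]).min(),(q@V[:,1]).max())
E
```

```text
time: 10.62
position: [0.4983, 0.1768, 0.1273]
tool_rot: [3.102, 0.494, -0.001]
ft_force: [0.3, 0.0, -0.4]
grip_width: 0.52
grip_force: 0.0
t 10.62 pos [0.4983 0.1768 0.1273] yaw_y -71.92 tilt z [-6.e-04 -4.e-04 -1.e+00] q7 -1.74 F [ 0.3  0.  -0.4]
shift tool mm [ 2.6  1.5 97.3] turn z -0.02
8 [ 0.5551 -0.2108] wing axis deg 7.3225138883775 -0.015088345611633677 0.014968373451359523
```

View pics/w1.png

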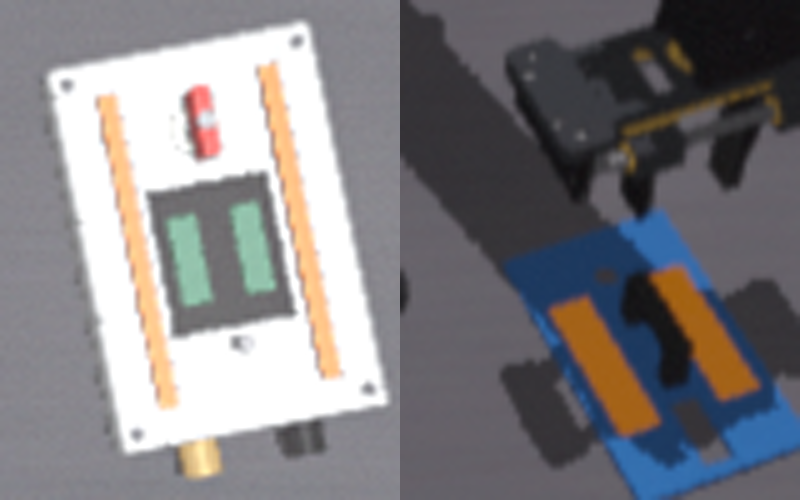

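The top crop shows the wing running from about (199,87) to (207,157), nearly lengthwise but maybe leaning a few degrees less than the housing's edges. I'll measure it more carefully.

```bash
cat > wing.py <<'E'
from h import *
def wing(im):
    x0,y0=398,150; c=im[y0:y0+30,x0:x0+30].astype(float); r=c[...,2]-c[...,:2].max(2)
    # redness, weighted; orange strips excluded by green-blue balance
    r=np.where((c[...,1]-c[...,0])>45,0,np.clip(r-15,0,None))
    k,lab,stt,_=cv2.connectedComponentsWithStats((r>0).astype(np.uint8)); j=lab==(1+np.argmax(stt[1:,4])); r=r*j
    v,u=np.nonzero(r>0); w=r[v,u]; p=world("top",np.c_[u+x0,v+y0],z=.088)[:,:2]; m=(p*w[:,None]).sum(0)/w.sum(); q=p-m
    e,V=np.linalg.eigh((q*w[:,None]).T@q); return len(w),m.round(4),np.degrees(np.arctan2(V[1,1],V[0,1]))%180,np.ptp(q@V[:,1]).round(3),np.ptp(q@V[:,0]).round(3)
print("before",wing(np.load("top0.npz")["im"]))
for _ in range(3): print("now",wing(ctrl.get_image("top")[0]))
E
python3 wing.py
```

```text
before (34, array([ 0.5495, -0.2045]), np.float64(119.0549950701735), np.float64(0.021), np.float64(0.012))
now (76, array([ 0.5548, -0.2141]), np.float64(10.384042846660122), np.float64(0.04), np.float64(0.016))
now (76, array([ 0.5549, -0.2141]), np.float64(10.445978465258918), np.float64(0.04), np.float64(0.016))
now (76, array([ 0.5548, -0.2141]), np.float64(10.362079390978437), np.float64(0.04), np.float64(0.016))
```

The wing axis is 10.4° against the housing's 11.3°, which is good. Now the handle.

```bash
python3 -m handwheel '[[0.045,0.0026,0.0015,0.03,0,0,0],[0.045,0,0,0.03,0,0,0],[0.045,0,0,0.02,0,0,0],[0.045,0,0,0.017,0,0,0],[0.045,0,0,0.01,0,0,0],[0.045,0,0,0.01,0,0,0],[0.045,0,0,0,0,0,0]]'
python3 -m handwheel '[[0.045,0,0,0.006,0,0,0],[0.045,0,0,0.006,0,0,0],[0.045,0,0,0,0,0,0]]'; python3 go.py .5012 .1762 -.002 -71.9
```

```text
time: 11.75
position: [0.5014, 0.1759, 0.0101]
tool_rot: [3.102, 0.494, -0.001]
ft_force: [0.1, 0.7, -0.1]
grip_width: 0.519
grip_force: 0.0
time: 12.12
position: [0.5013, 0.1758, -0.002]
tool_rot: [3.102, 0.494, -0.001]
ft_force: [-0.5, -0.5, -0.4]
grip_width: 0.514
grip_force: 0.0
t 12.12 pos [ 0.5013  0.1758 -0.002 ] yaw_y -71.91 tilt z [-9.e-04 -3.e-04 -1.e+00] q7 -1.84 F [-0.5 -0.5 -0.4]
shift tool mm [ 0.  -0.4  0. ] turn z -0.01
```

```bash
python3 -m handwheel '[[0,0,0,0,0,0,0],[0,0,0,0,0,0,0],[0,0,0,0,0,0,0],[0,0,0,0,0,0,0],[0,0,0,0,0,0,0],[0,0,0,0,0,0,0]]' 15
python3 -m handwheel '[[0,0,0,-0.005,0,0,0],[0,0,0,-0.02,0,0,0],[0,0,0,-0.03,0,0,0],[0,0,0,-0.03,0,0,0],[0,0,0,-0.03,0,0,0],[0,0,0,-0.025,0,0,0],[0,0,0,0,0,0,0]]'
python3 go.py .495 -.2276 .138 -78.7
python3 - <<'E'
from h import *
def c(im,x,y,w,h,s): return cv2.resize(im[y:y+h,x:x+w],None,fx=s,fy=s,interpolation=cv2.INTER_CUBIC)
a,d=ctrl.get_image("top"); b,_=ctrl.get_image("scene")
cv2.imwrite("pics/l1.png",np.hstack([c(a,230,125,100,125,4),c(b,310,110,100,125,4)]))
np.savez("lift.npz",a=a,b=b)
E
```

```text
time: 12.88
position: [0.5017, 0.1761, -0.0014]
tool_rot: [-3.102, -0.494, -0.0]
ft_force: [0.1, 0.5, 0.5]
grip_width: 0.157
grip_force: 15.0
time: 13.75
position: [0.5034, 0.1768, 0.1415]
tool_rot: [3.102, 0.494, 0.009]
ft_force: [0.3, 0.4, -1.5]
grip_width: 0.158
grip_force: 15.0
t 13.75 pos [0.5034 0.1768 0.1415] yaw_y -71.9 tilt z [ 5.5e-03  7.0e-04 -1.0e+00] q7 -1.73 F [ 0.3  0.4 -1.5]
shift tool mm [-133.6  381.7    3.2] turn z 6.8
```

View pics/l1.png

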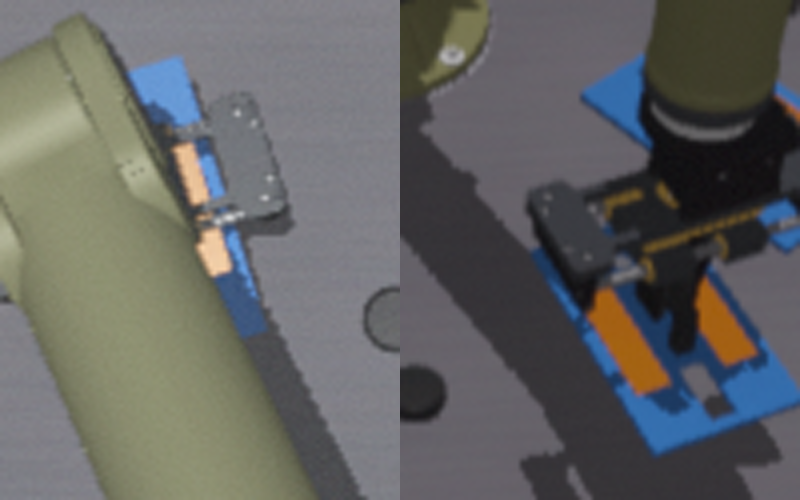

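The cover is held level at 15 N in both views. I'll carry it over the housing.

```bash
python3 -m handwheel '[[0,-0.0112,0.0318,0,0,0,0],[0,-0.0112,0.0318,0,0,0,0],[0,-0.0112,0.0318,0,0,0,0],[0,-0.0112,0.0318,0,0,0,0],[0,-0.0112,0.0318,0,0,0,0],[0,-0.0112,0.0318,0,0,0,0],[0,-0.0112,0.0318,0,0,0,0],[0,-0.0112,0.0318,0,0,0,0],[0,-0.0112,0.0318,0,0,0,0],[0,-0.0112,0.0318,0,0,0,0],[0,-0.0112,0.0318,0,0,0,0],[0,-0.0112,0.0318,0,0,0,0]]'
python3 -m handwheel '[[0,0,0,0,0,0,3.4],[0,0,0,0,0,0,3.4],[0,0,0,0,0,0,0],[0,0,0,0,0,0,0]]'
python3 go.py .4951 -.2279 .10 -78.8
```

```text
time: 15.35
position: [0.4912, -0.2291, 0.1368]
tool_rot: [-3.101, -0.494, 0.004]
ft_force: [-0.5, 0.3, -2.2]
grip_width: 0.16
grip_force: 15.0
time: 15.85
position: [0.4919, -0.2281, 0.1377]
tool_rot: [-3.125, -0.311, 0.002]
ft_force: [0.1, -0.8, -2.3]
grip_width: 0.157
grip_force: 15.0
t 15.85 pos [ 0.4919 -0.2281  0.1377] yaw_y -78.63 tilt z [-1.4e-03  7.0e-04 -1.0e+00] q7 -1.04 F [ 0.1 -0.8 -2.3]
shift tool mm [ 3.2  0.4 37.7] turn z 0.17
```

```bash
python3 -m handwheel '[[0,0.0032,0.0004,0.01,0,0,0.2],[0,0,0,0.014,0,0,0],[0,0,0,0.014,0,0,0],[0,0,0,0,0,0,0],[0,0,0,0,0,0,0]]'
python3 go.py .4951 -.2279 .0486 -78.8
python3 - <<'E'
from h import *
def c(im,x,y,w,h,s): return cv2.resize(im[y:y+h,x:x+w],None,fx=s,fy=s,interpolation=cv2.INTER_CUBIC)
a,d=ctrl.get_image("top"); b,_=ctrl.get_image("scene"); np.savez("pre.npz",a=a,b=b)
cv2.imwrite("pics/p1.png",np.hstack([c(a,370,135,80,110,5),c(b,190,155,80,110,5)]))
E
```

```text
time: 16.48
position: [0.4958, -0.2283, 0.1006]
tool_rot: [3.127, 0.304, 0.0]
ft_force: [-0.5, -0.4, -1.7]
grip_width: 0.158
grip_force: 15.0
t 16.48 pos [ 0.4958 -0.2283  0.1006] yaw_y -78.91 tilt z [ 1.e-04 -1.e-04 -1.e+00] q7 -1.06 F [-0.5 -0.4 -1.7]
shift tool mm [-0.6 -0.6 52. ] turn z -0.11
```

View pics/p1.png

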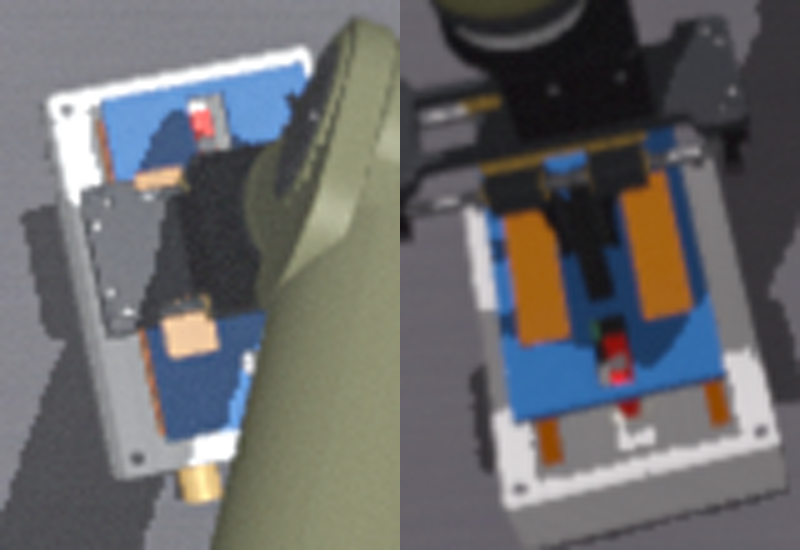

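The last picture shows the cover above the housing. The slot is around (208,122) in the top crop with the red wing inside it, slightly left, as parallax should make it. I'll check that numerically against the plate's edges.

```bash
python3 - <<'E'
from h import *
f=lambda q,x,y:(np.array(q,float)+.5)/5-.5+[x,y]
a=np.radians(11.2); X=np.array([np.cos(a),np.sin(a)]);Y=np.array([-X[1],X[0]]); tcp=np.array([.4956,-.2282])
for n,q,z in(("top",f([(103,103),(165,438)],370,135),.108),("top",f([(188,97),(220,94),(200,152),(231,147)],370,135),.108),("scene",f([(115,417),(328,375)],190,155),.105),("scene",f([(197,325),(225,318),(204,380),(236,378)],190,155),.108)):
    w=world(n,q,z=z)[:,:2]-tcp; print(n,(np.c_[w@X,w@Y]*1e3).round(1).tolist())
w=world("top",f([(189,97),(208,97),(195,140),(212,136)],370,135),z=.09)[:,:2]-tcp;print("wing top rel",(np.c_[w@X,w@Y]*1e3).round(1).tolist())
# blue-mask left edge of plate in top
E
```

```text
top [[92.0, 54.5], [-91.8, 57.1]]
top [[86.6, 8.8], [85.0, -8.4], [56.0, 8.4], [55.6, -8.6]]
scene [[91.6, -53.8], [95.8, 57.1]]
scene [[47.0, -4.7], [46.5, 10.4], [83.3, -6.0], [86.6, 10.3]]
wing top rel [[88.7, 4.9], [86.7, -5.3], [64.8, 6.3], [65.2, -3.2]]
```

Alignment is within about 1 mm, against 3.5 mm of clearance. I'll lower it slowly.

```bash
python3 -m handwheel '[[0,-0.0003,-0.0004,0.004,0,0,0],[0,0,0,0.004,0,0,0],[0,0,0,0.003,0,0,0],[0,0,0,0.003,0,0,0],[0,0,0,0,0,0,0]]'
python3 -m handwheel '[[0,0,0,0.003,0,0,0],[0,0,0,0.003,0,0,0],[0,0,0,0.003,0,0,0],[0,0,0,0,0,0,0]]'
python3 -m handwheel '[[0,0,0,0.002,0,0,0],[0,0,0,0.002,0,0,0],[0,0,0,0.002,0,0,0],[0,0,0,0,0,0,0]]'
python3 go.py .4953 -.2281 .0486 -78.8
```

```text
time: 17.2
position: [0.4951, -0.2278, 0.0862]
tool_rot: [-3.127, -0.304, 0.001]
ft_force: [-0.2, 0.6, -2.9]
grip_width: 0.159
grip_force: 15.0
time: 17.7
position: [0.495, -0.2278, 0.0772]
tool_rot: [-3.127, -0.304, 0.001]
ft_force: [-0.1, 0.1, -2.3]
grip_width: 0.159
grip_force: 15.0
time: 18.2
position: [0.4951, -0.2279, 0.0713]
tool_rot: [-3.127, -0.304, 0.001]
ft_force: [0.5, 0.5, -1.7]
grip_width: 0.157
grip_force: 15.0
t 18.2 pos [ 0.4951 -0.2279  0.0713] yaw_y -78.9 tilt z [-4.e-04  1.e-04 -1.e+00] q7 -1.07 F [ 0.5  0.5 -1.7]
shift tool mm [ 0.1  0.3 22.7] turn z -0.1
```

Wing and pin are both entered with no contact force. Continuing down to the seals.

```bash
python3 -m handwheel '[[0,0,0,0.003,0,0,0],[0,0,0,0.003,0,0,0],[0,0,0,0.003,0,0,0],[0,0,0,0.003,0,0,0],[0,0,0,0,0,0,0]]'
python3 -m handwheel '[[0,0,0,0.002,0,0,0],[0,0,0,0.002,0,0,0],[0,0,0,0,0,0,0],[0,0,0,0,0,0,0]]'
python3 -m handwheel '[[0,0,0,0.001,0,0,0],[0,0,0,0.001,0,0,0],[0,0,0,0,0,0,0],[0,0,0,0,0,0,0]]'
python3 go.py .4951 -.2279 .0486 -78.8
```

```text
time: 18.82
position: [0.495, -0.2278, 0.0592]
tool_rot: [-3.127, -0.304, 0.001]
ft_force: [0.1, -0.3, -0.9]
grip_width: 0.16
grip_force: 15.0
time: 19.32
position: [0.4955, -0.228, 0.0562]
tool_rot: [3.126, 0.304, 0.001]
ft_force: [-2.2, 1.1, 4.5]
grip_width: 0.162
grip_force: 15.0
time: 19.82
position: [0.4955, -0.228, 0.0539]
tool_rot: [3.127, 0.304, 0.0]
ft_force: [-1.8, 0.5, 6.2]
grip_width: 0.164
grip_force: 15.0
t 19.82 pos [ 0.4955 -0.228   0.0539] yaw_y -78.9 tilt z [ 3.e-04 -3.e-04 -1.e+00] q7 -1.08 F [-1.8  0.5  6.2]
shift tool mm [-0.4 -0.2  5.3] turn z -0.1
```

```bash
for i in 1; do python3 -m handwheel '[[0,0,0,0.001,0,0,0],[0,0,0,0.001,0,0,0],[0,0,0,0,0,0,0],[0,0,0,0,0,0,0]]'; done
python3 -m handwheel '[[0,0,0,0.001,0,0,0],[0,0,0,0.001,0,0,0],[0,0,0,0,0,0,0],[0,0,0,0,0,0,0]]'
python3 -m handwheel '[[0,0,0,0.0007,0,0,0],[0,0,0,0,0,0,0],[0,0,0,0,0,0,0]]'
python3 -m handwheel '[[0,0,0,0.0005,0,0,0],[0,0,0,0,0,0,0],[0,0,0,0,0,0,0]]'
```

```text
time: 20.32
position: [0.4955, -0.228, 0.0521]
tool_rot: [3.126, 0.304, 0.0]
ft_force: [-2.8, 1.3, 6.8]
grip_width: 0.157
grip_force: 15.0
time: 20.82
position: [0.4955, -0.228, 0.0503]
tool_rot: [3.126, 0.304, 0.0]
ft_force: [-3.0, 1.9, 8.3]
grip_width: 0.157
grip_force: 15.0
time: 21.2
position: [0.4955, -0.228, 0.0497]
tool_rot: [3.126, 0.304, 0.0]
ft_force: [-3.4, 2.4, 8.7]
grip_width: 0.159
grip_force: 15.0
time: 21.58
position: [0.4955, -0.228, 0.0492]
tool_rot: [3.126, 0.304, 0.0]
ft_force: [-3.7, 1.1, 9.0]
grip_width: 0.156
grip_force: 15.0
```

```bash
python3 -m handwheel '[[0,0,0,0.0005,0,0,0],[0,0,0,0,0,0,0],[0,0,0,0,0,0,0]]'
python3 -m handwheel '[[0,0,0,0.0005,0,0,0],[0,0,0,0,0,0,0],[0,0,0,0,0,0,0]]'
python3 -m handwheel '[[0,0,0,0.0005,0,0,0],[0,0,0,0,0,0,0],[0,0,0,0,0,0,0]]'
python3 go.py .4951 -.2279 .0486 -78.8
```

```text
time: 21.95
position: [0.4955, -0.228, 0.0488]
tool_rot: [3.126, 0.304, 0.0]
ft_force: [-3.3, 1.3, 8.9]
grip_width: 0.16
grip_force: 15.0
time: 22.32
position: [0.4955, -0.228, 0.0486]
tool_rot: [3.126, 0.304, 0.0]
ft_force: [-5.3, 2.2, 11.1]
grip_width: 0.157
grip_force: 15.0
time: 22.7
position: [0.4955, -0.228, 0.0486]
tool_rot: [3.126, 0.304, 0.0]
ft_force: [-5.0, 2.2, 14.2]
grip_width: 0.161
grip_force: 15.0
t 22.7 pos [ 0.4955 -0.228   0.0486] yaw_y -78.91 tilt z [ 1.e-04 -7.e-04 -1.e+00] q7 -1.08 F [-5.   2.2 14.2]
shift tool mm [-0.4 -0.2 -0. ] turn z -0.11
```

z has stopped at the expected 0.0486 while the force rises, so it is flush. I'll check level and height with the depth, and check the wing and bystanders.

```bash
python3 -m handwheel '[[0,0,0,0,0,0,0],[0,0,0,0,0,0,0],[0,0,0,0,0,0,0]]'; python3 - <<'E'
from h import *
a=np.radians(11.2); c=np.array([.4952,-.2279]); X=np.array([np.cos(a),np.sin(a)]);Y=np.array([-X[1],X[0]])
for n in("scene","top"):
    im,d=ctrl.get_image(n); vs,us=np.mgrid[0:400,0:640]
    P=world(n,np.c_[us.ravel(),vs.ravel()],depth=d.ravel()); px=im.reshape(-1,3).astype(int)
    ok=(px[:,0]-px[:,2]>50)&(d.ravel()>0)&(abs(P[:,2]-.056)<.02)
    x=(P[:,:2]-c)@X; y=(P[:,:2]-c)@Y; ok&=(abs(x)<.093)&(abs(y)<.054)
    A=np.c_[np.ones(ok.sum()),x[ok],y[ok]]; k=np.linalg.lstsq(A,P[ok,2],rcond=None)[0]
    fr=(px.min(1)>120)&(abs(P[:,2]-.05)<.015)&(abs(x)<.108)&(abs(y)<.073)&((abs(x)>.099)|(abs(y)>.062))
    print(n,ok.sum(),"plate z",k[0].round(4),"slopes",k[1:].round(4),"frame z",np.median(P[fr,2]).round(4),fr.sum(),"x",x[ok].min().round(3),x[ok].max().round(3))
E
```

```text
time: 23.08
position: [0.4955, -0.228, 0.0486]
tool_rot: [3.126, 0.304, 0.0]
ft_force: [-5.4, 2.5, 14.1]
grip_width: 0.156
grip_force: 15.0
scene 607 plate z 0.0553 slopes [ 0.0017 -0.0056] frame z 0.0494 415 x -0.075 0.093
top 682 plate z 0.0552 slopes [-0.0021  0.0011] frame z 0.0494 375 x -0.093 0.093
```

The plate's top is 5.9 mm above the frame (6 mm plate) and level, so it is flush and held at a steady 14 N.

```bash
python3 -c "
from bench import ctrl
print(ctrl.close_job())"
```

```text
the job is handed in; nothing more can be done
None
```

I handed the job in at about 23 s: the fastener is turned lengthwise and the cover sits flush and level on the housing, still held at 15 N grip and pressed down at about 14 N, with only the fastener and cover handled.

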